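# Tighten the specimen clamp beside the comparison microscope

### The arm

A 7-joint arm with a two-finger parallel gripper is mounted at the origin on the work surface. World frame = base frame: x ahead of the robot, y to its left, z up, the work surface at z = 0. Lengths are in m, angles in rad, forces in N, time in s.
With the tool pointing down it reaches from about 0.425 to 1.025 m from the base axis. Payload 9.4 kg.
Tool frame: the origin (TCP) lies between the finger pads; the fingertips stand 11 mm ahead of it and the grasp point (between the pads) lies 8 mm behind it (manip.tip_reach is the distance from the TCP to the fingertips, in m); z points along the fingers, x is the direction in which the jaws open and shut, and the axes are right-handed (so a half turn about z gives the same grasp; the last joint's range is limited). The gripper opens to 93 mm and grips with 3 to 60 N. Pads are 15 mm wide; open, the fingers measure 128 mm over their backs; the gripper's body (75 mm by 188 mm) begins 65 mm behind the grasp point.
Start: joints at [-1.288, 0.599, -0.003, 1.599, 0.002, 0.943, -0.08], TCP at [0.255, 0.679, 0.23] pointing down, gripper open.
Joint ranges: [-2.57, 2.57], [-0.35, 1.97], [-1.29, 1.29], [0.11, 2.56], [-1.05, 4.19], [0.11, 1.86], [-2.63, 2.63]. Speed limits (rad/s): [2.22, 2.22, 3.01, 3.01, 3.14, 3.14, 3.14].

### API

Orientations are given as [roll, pitch, yaw] about the fixed x, y, z axes, in that order (R = Rz(yaw) Ry(pitch) Rx(roll)).
In Python, from bench import manip gives the robot as it stands.
- The arm moves only by the shell command python3 -m creep 'ROWS' [FORCE]. ROWS is JSON, a list of rows, each a list of 3 entries, a list of its own where there are three numbers: the shift along the tool's x, y, z in mm, then the turn, a rotation vector about the tool's x, y, z in rad, then the finger opening in mm, from 0 to 93. A call has 1 to 20 rows; each row shifts and turns the pose as measured when the row begins, along the tool's axes as they then stand; what a row does not reach is not made up. A row lasts 1/8 s, in which the tool goes at most 62.5 mm and 10.7 degrees, less where a joint would pass 70% of its speed; a pose out of reach is approached as far as the arm can. A call is refused whole if a number of a shift passes 62.5 or a number of a turn 0.188, either way. A call with a gripper value outside its range is refused whole. The fingers move at their own pace and stop on an object; FORCE is the grip in N (left out, the last holds). Time passes only in rows, so rows that do not move let the fingers close. It gives the time, the measured TCP pose, the force and the opening at its end, in the units of the state.
- manip.sense(): the state, without advancing time (a new reading comes with each control period).
- manip.read_camera(name): name is "scene" or "top" or "wrist"; returns a dict with "color" (400x640x3 uint8, red, green, blue), "z_map" (400x640 float32, m along the optical axis (not along the pixel's ray), 0 where there is no reading), "fov_y" (degrees; the focal length in pixels is half the picture's height over the tangent of half this angle, whatever the lens; pixels are square), "cx", "cy" (the principal point, pixels), "pose" (4x4, takes a point from camera to world coordinates). Camera axes: x right, y up, looking along -z (the intrinsics and any distortion apply to the point x, -y, -z); pixel columns grow to the right and rows downward; lengths in m; the calibration is good to about 2 mm. A picture is of the moment at which its call begins.
- manip.sign_off(): hands the job in, once; it reports no verdict.
The state is a dict: "t": time; "joint_pos": joint angles; "qd": joint speeds; "effort": joint torques, N m; "eef_pos": TCP position; "eef_rot": TCP orientation; "wrist_force": force on the tool from outside, world axes, zero at the start; "ft_torque": the same for the moment, N m; "grip_width": finger opening in m.
Only numpy, scipy, OpenCV 4.12 (cv2) and the standard library are available. Lean on these libraries where they do the work, as an engineer would, in place of code of your own. Each camera call takes 0.05 s, during which the arm holds its last target. There are 200 camera calls.

### The job

Tighten the clamp that holds the brass specimen: first push its cross-bar round clockwise by hand until the red ball stands at the yellow mark, then take the open-ended wrench, fit its jaws on the hex of the nut and turn it clockwise until the red ball is at the red mark and the nut is fully home. Do the last part with the wrench only, then lay the wrench flat back on the teal mat. Leave the other clamp, the loupe, the amber jar, the small aluminium cylinder and the blue lens cap as they are.

Things in the scene. Friction and masses are not known exactly. Their poses are not given: they have to be found in the camera images.
- clamp_brass: the specimen clamp to tighten: fixed ivory block, 160 (x) x 124 (y) x 30 mm high, from -62 to +98 mm in its own x; origin at the bench surface on the vertical axis of its nut. Its +x part carries the specimen, a bright brass rod 15 mm thick, 80 mm long, lying along its y, 72 mm from the nut, under a dark steel strap 28 mm wide. Yellow and red marks are on the block's top, round the nut
- clamp_steel: the other clamp, the same in all but its specimen, which is a dark grey steel rod; it is to be left alone
- brass_yellow_mark (a point): centre of the yellow mark on top of the brass-specimen clamp's block, 51 mm from the nut axis, 31 mm above the bench; bearing 174 degrees counter-clockwise from the block's own +x
- brass_red_mark (a point): centre of the red mark, likewise, at bearing 123 degrees
- nut_brass (a joint): turn of the brass-specimen clamp's captive steel nut, rad: 0 loose, grows clockwise seen from above, 1.3 with the red ball at the yellow mark, 2.2 at its stop (red mark, fully home). Stiff: 0.35 to 0.5 N m; it stays where it is left. The nut and the strap sink 4 mm over the full turn
- nut_brass_hex (a point): centre of that nut's hex, on its axis, about 74 mm above the bench when loose, 70 mm when home; turns with the nut; z up. Hex 30 mm across flats, 20 mm high; two flats are parallel to the point's x axis (and so every 60 degrees). Below it a round flange 46 mm wide and 6 mm thick; above it a boss 26 mm wide, 20 mm high, with the cross-bar through it
- nut_brass_redball (a point): centre of the red ball on one end of that nut's cross-bar, 50 mm from the nut axis, 21 mm above the hex centre; a black ball is on the other end. Balls 18 mm wide; the bar is 9 mm thick, its axis level with the ball centres
- nut_steel_redball (a point): centre of the red ball on the cross-bar of the other clamp's nut (to be left alone)
- wrench: loose flat steel open-ended wrench, 12 mm thick, 0.4 kg, lying on the mat; origin on its underside at the centre of the jaw opening, z up, x pointing out of the mouth, handle to -x. Jaw opening 32 mm wide, throat 19 mm behind the origin, prongs 27 mm ahead with flared tips, head 58 mm wide; handle 20 mm wide from 50 to 185 mm behind the origin; round eye 30 mm wide at 192 mm
- wrench_jaw (a point): centre of the jaw opening at mid-thickness (6 mm above the underside); it lies at the hex's centre when the wrench is fully on
- wrench_grip (a point): point on the wrench's handle at mid-thickness, 95 mm behind the jaw centre, close to the centre of mass; where to grip it
- mat: thin teal mat fixed on the bench, 320 (x) x 180 (y) x 3 mm; origin at the centre of its underside
- loupe: black loupe standing on the bench, 42 mm wide, 36 mm high; leave alone
- vial: amber jar with white cap, 32 mm wide, 55 mm high; leave alone
- stub: small aluminium cylinder, 28 mm wide, 22 mm high; leave alone
- lens_cap: flat blue lens cap, 48 mm wide, 12 mm high; leave alone
Mind the look-alikes: they are no part of the job. There is more than one size of the wrench; the one meant has the size given above.

How it is judged:
By the outcome, as a careful person would: the job done as asked, in the order asked, and still so for the second after the job is handed in, with the robot touching nothing.
It also fails if it takes over 72 s, if anything falls off the work surface, if the arm or the gripper's body presses on something with over 40 N, if the wrist force passes 120 N, or if a joint passes its speed limit or range.

## Working session

There is one attempt and no reset: what is moved stays moved. The work goes in short steps, Python scripts to look and compute and a shell command to move; the robot and the scene stay as the last step left them, time stands still between calls to the robot, and variables do not carry over. Pictures are saved under pics/ and viewed, about 8 in all and at most 12, crops included, and the job is handed in when it is done.

```bash
ls; mkdir -p pics; cat > h.py <<'E'
import numpy as np, cv2
from bench import manip
from scipy.spatial.transform import Rotation as R
def cam(n,save=None):
    c=manip.read_camera(n)
    if save: cv2.imwrite('pics/'+save,c['color'][:,:,::-1])
    return c
def cloud(c):
    z=c['z_map'];h,w=z.shape;f=h/2/np.tan(np.radians(c['fov_y'])/2)
    v,u=np.mgrid[:h,:w]
    P=np.stack([(u-c['cx'])/f*z,-(v-c['cy'])/f*z,-z],-1)
    return P@c['pose'][:3,:3].T+c['pose'][:3,3]
E
python3 - <<'E'
from h import *
s=manip.sense();print(s)
for n in('scene','top'):
    c=cam(n,n+'0.png');print(n,{k:v for k,v in c.items() if k not in('color','z_map')})
    np.savez(n+'0.npz',P=cloud(c),col=c['color'])
E
```

```text
pics
{'t': 0.0, 'joint_pos': array([-1.28769718,  0.60012137, -0.00252835,  1.60013514,  0.00183374,
        0.94291142, -0.07982065]), 'qd': array([ 6.83850140e-04,  8.62607909e-05, -8.32609100e-04, -7.57984631e-04,
       -1.10903869e-04, -1.10849840e-03,  6.66432997e-04]), 'effort': array([ 1.08663025e-03, -7.65070295e+01,  1.49733022e+00, -2.52373821e+01,
       -5.24767139e-02,  1.67277257e-02,  1.56994138e-04]), 'eef_pos': array([0.25512691, 0.67811445, 0.22876102]), 'eef_rot': array([3.14141297e+00, 1.56369763e-03, 1.21104245e+00]), 'wrist_force': array([-0.46894761, -0.71635543, -0.19116356]), 'ft_torque': array([ 0.02454851, -0.0107375 , -0.06881674]), 'grip_width': 0.09274707953746691}
scene {'fov_y': 42.82529744076149, 'cx': 317.1205657702298, 'cy': 198.52614819128368, 'pose': array([[-0.19259295, -0.68847144,  0.6992246 ,  1.40319957],
       [ 0.9812705 , -0.13220408,  0.14010812,  0.05064691],
       [-0.0040201 ,  0.71311231,  0.70103829,  0.9229494 ],
       [ 0.        ,  0.        ,  0.        ,  1.        ]])}
top {'fov_y': 46.120303328126255, 'cx': 318.03017697730206, 'cy': 198.7649843338532, 'pose': array([[-0.02818017,  0.99551681, -0.0902893 ,  0.48222165],
       [-0.99958042, -0.02866958, -0.00412781, -0.09139774],
       [-0.00669786,  0.09013509,  0.99590703,  1.09884854],
       [ 0.        ,  0.        ,  0.        ,  1.        ]])}
```

View pics/top0.png

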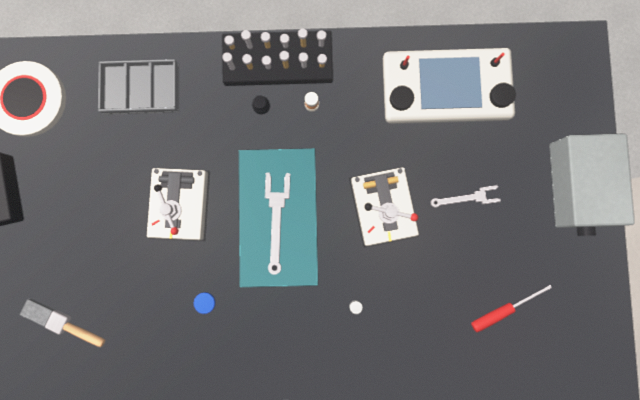

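View pics/scene0.png

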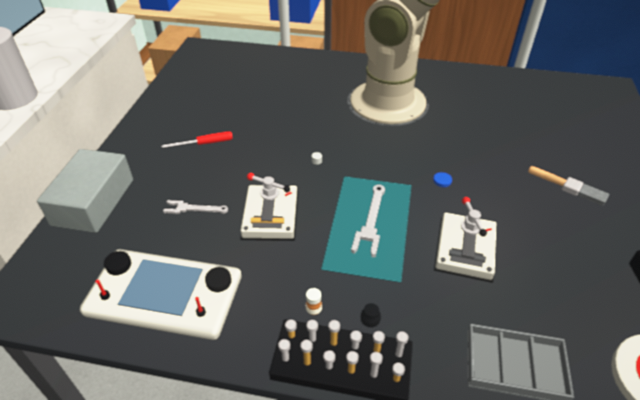

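The top view shows the brass clamp at (390,208), with the orange rod and the red ball at (414,217). The steel clamp is at (172,207), dark rod, and is not the one. There are two wrench candidates: the large one on the mat (277,220) and a small look-alike on the bare bench (467,198). By the description I choose the large one on the mat.

```bash
python3 - <<'E'
from h import *
d=np.load('top0.npz');P=d['P'];c=d['col']
im=c[130:300,225:445,::-1]
cv2.imwrite('pics/crop1.png',cv2.resize(im,None,fx=3.6,fy=3.5,interpolation=cv2.INTER_CUBIC))
hsv=cv2.cvtColor(c,cv2.COLOR_RGB2HSV).astype(int)
H,S,V=hsv[...,0],hsv[...,1],hsv[...,2]
u=np.arange(640)[None]+0*H; v=np.arange(400)[:,None]+0*H
box=lambda a,b,e,f:(u>=a)&(u<=b)&(v>=e)&(v<=f)
def rep(n,m):
    p=P[m]; print(n,m.sum(),'px',u[m].mean().round(1),v[m].mean().round(1),'xyz med',np.median(p,0).round(4),'zmax',p[:,2].max().round(4))
red=((H<8)|(H>172))&(S>130)&(V>90)
rep('redball',red&box(405,422,208,225)); rep('redmark',red&box(362,380,222,237))
rep('yellow',(abs(H-30)<6)&(S>110)&box(380,400,228,246))
b=box(345,425,160,250)
blk=b&(P[...,2]>.022)&(P[...,2]<.036)&(V>180)&(S<60)
rep('block',blk); r=cv2.minAreaRect(P[blk][:,:2].astype(np.float32)*1000);print(r)
# balls/nut top
rep('high',b&(P[...,2]>.085))
bb=b&(P[...,2]>.08)&(V<60);rep('blackball',bb)
# wrench
w=box(245,312,160,280)&(S<60)&(V>110)
rep('wrench',w);p=P[w];print('z pct',np.percentile(p[:,2],[5,50,95]).round(4))
hm=w&box(255,300,215,255);q=P[hm][:,:2];m0=q.mean(0);dv=np.linalg.svd(q-m0)[2][0] if len(q)<3000 else None
print('handle',m0,dv); 
if dv[0]<0: dv=-dv
pr=(p[:,:2]-m0)@dv; la=(p[:,:2]-m0)@np.array([-dv[1],dv[0]])
print('extent along',pr.min(),pr.max(),'lat',la.min(),la.max(),'yaw deg',np.degrees(np.arctan2(dv[1],dv[0])))
print('eye end',m0+dv*pr.min(),'tip',m0+dv*pr.max())
mt=box(235,322,145,290)&(H>75)&(H<100)&(S>100);print('mat',cv2.minAreaRect(P[mt][:,:2].astype(np.float32)*1000))
for n,B in dict(small=box(428,505,180,212)).items():
    rep(n,B&(V>120))
E
```

```text
redball 42 px 414.1 216.9 xyz med [ 0.5279 -0.2896  0.1029] zmax 0.1065
redmark 10 px 370.5 229.0 xyz med [ 0.5067 -0.2035  0.033 ] zmax 0.0366
yellow 3 px 389.3 237.3 xyz med [ 0.4875 -0.245   0.0327] zmax 0.0339
block 2270 px 384.5 210.0 xyz med [ 0.5474 -0.2288  0.0306] zmax 0.036
((559.4125366210938, -238.51568603515625), (159.07476806640625, 122.42459869384766), 9.689114570617676)
high 390 px 391.1 211.1 xyz med [ 0.5395 -0.2391  0.102 ] zmax 1.0988
blackball 2 px 367.5 209.0 xyz med [ 0.5477 -0.1917  0.1021] zmax 0.1023
wrench 1205 px 275.8 218.9 xyz med [0.5481 0.0133 0.0156] zmax 1.0988
z pct [0.0037 0.0156 0.0192]
handle [0.49878007 0.01251106] [-0.99951319  0.03119903]
extent along -0.0890145898645951 0.14897337461552765 lat -0.10437482567640159 0.029993925557808845 yaw deg -1.7878627958669862
eye end [0.40980881 0.01528823] tip [0.64768092 0.00786324]
mat ((543.310302734375, 3.0191726684570312), (189.578857421875, 317.77581787109375), 89.6489486694336)
small 596 px 467.7 197.4 xyz med [ 0.5716 -0.4455  0.008 ] zmax 1.0988
```

View pics/crop1.png

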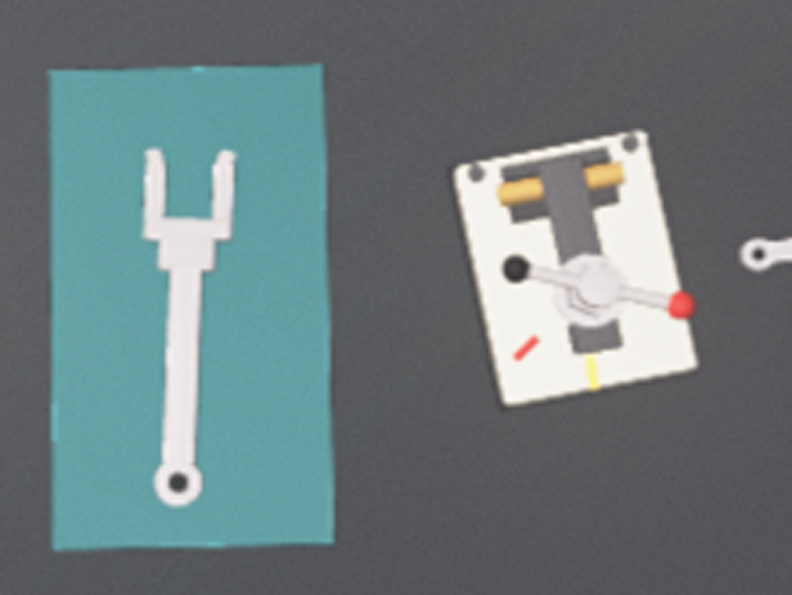

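The crop confirms both choices. The mat wrench is about 236 mm long, with its mouth towards +x, and the clamp with the brass rod has its red ball at the right, the yellow mark at the bottom and the red mark at lower left. I worked out the nut axis at about (0.541,-0.241) and the clamp yaw at about 9.7°. The plan is to push both ends of the bar with the open fingers, centred over the nut.

```bash
cat >> h.py <<'E'
def to(x,y,z,psi=None):
    s=manip.sense();p=s['eef_pos'];r=R.from_euler('xyz',s['eef_rot'])
    print('t',round(s['t'],2),'pos',p.round(4),'rot',s['eef_rot'].round(3),'j7',s['joint_pos'][6].round(2),'F',s['wrist_force'].round(1),'w',round(s['grip_width']*1000,1))
    d=r.inv().apply(np.array([x,y,z])-p)*1000
    t=np.zeros(3) if psi is None else (r.inv()*R.from_euler('xyz',[np.pi,0,psi])).as_rotvec()
    print('shift',d.round(1),'|',np.linalg.norm(d).round(1),'turn',t.round(3))
E
python3 -m creep '[[[-47,37,0],[0,0,0],93],[[-47,37,0],[0,0,0],93],[[-47,37,0],[0,0,0],93],[[-47,37,0],[0,0,0],93],[[-47,37,0],[0,0,0],93],[[-47,37,0],[0,0,0],93],[[-47,37,0],[0,0,0],93],[[-47,37,0],[0,0,0],93],[[-47,37,0],[0,0,0],93],[[-47,37,0],[0,0,0],93],[[-47,37,0],[0,0,0],93],[[-47,37,0],[0,0,0],93],[[-47,37,0],[0,0,0],93],[[-47,37,0],[0,0,0],93]]'
python3 -c "
from h import *
to(.541,-.241,.2,1.9)"
```

```text
t: 1.85
eef_pos: [0.5148, -0.1406, 0.2272]
eef_rot: [3.142, 0.002, 1.22]
wrist_force: [1.7, 0.9, -1.0]
grip_width: 0.0932
t 1.85 pos [ 0.5148 -0.1406  0.2272] rot [3.142e+00 2.000e-03 1.220e+00] j7 1.44 F [ 1.7  0.9 -1. ] w 93.2
shift [-85.2  59.2  27.3] | 107.3 turn [-0.001  0.002 -0.68 ]
```

```bash

python3 -m creep '[[[-43,30,0],[0,0,0],93],[[-40,28,0],[0,0,0],93],[[0,0,0],[0,0,-0.17],93],[[0,0,0],[0,0,-0.17],93],[[0,0,0],[0,0,-0.17],93],[[0,0,0],[0,0,-0.17],93],[[0,0,0],[0,0,0],93]]'
python3 - <<'E'
from h import *
to(.541,-.241,.092,1.9)
c=cam('wrist','w1.png');P=cloud(c);np.savez('w1.npz',P=P,col=c['color'])
E
```

```text
t: 2.72
eef_pos: [0.5398, -0.2484, 0.2247]
eef_rot: [-3.137, 0.001, 1.91]
wrist_force: [-0.1, -0.4, 0.2]
grip_width: 0.0928
t 2.73 pos [ 0.5398 -0.2484  0.2247] rot [-3.137e+00  1.000e-03  1.910e+00] j7 2.19 F [-0.1 -0.4  0.2] w 92.8
shift [  6.7   4.2 132.7] | 132.9 turn [-0.005  0.001  0.01 ]
```

View pics/w1.png

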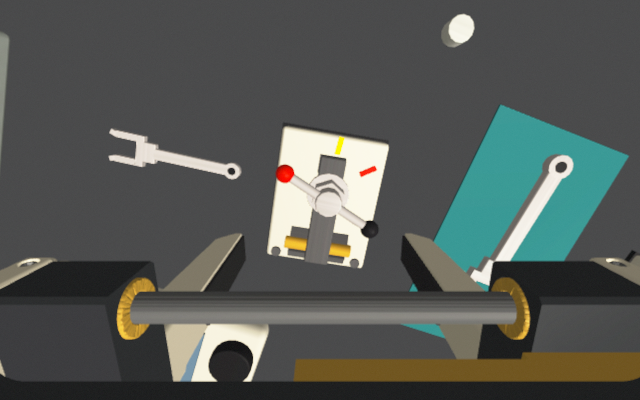

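The wrist view shows the red ball at (285,173), the black ball at (370,229), the boss at (328,203) and the marks at (340,145) and (368,171). I'll measure the balls from this close view.

```bash
cat >> h.py <<'E'
def blob(c,P,m):
    p=P[m]; p=p[(p[:,2]>.02)&(p[:,2]<.2)]; return p
def ballfit(p,r=.009):
    from scipy.optimize import least_squares
    f=least_squares(lambda x:np.linalg.norm(p-x,axis=1)-r,p.mean(0)-[0,0,.005],loss='soft_l1',f_scale=.001)
    return f.x
def measure(c,zlo=.08):
    P=cloud(c);hsv=cv2.cvtColor(c['color'],cv2.COLOR_RGB2HSV).astype(int);H,S,V=hsv[...,0],hsv[...,1],hsv[...,2]
    near=(np.hypot(P[...,0]-.541,P[...,1]+.241)<.075)
    red=near&((H<8)|(H>172))&(S>130)&(P[...,2]>zlo)
    blk=near&(V<70)&(P[...,2]>zlo)
    out={}
    for n,m in(('red',red),('black',blk)):
        if m.sum()>10: out[n]=ballfit(P[m]);print(n,m.sum(),out[n].round(4))
    if len(out)==2:
        d=out['red']-out['black'];print('mid',((out['red']+out['black'])/2).round(4),'bearing',np.degrees(np.arctan2(d[1],d[0])).round(1),'len',np.linalg.norm(d).round(4))
    for n,m in(('redmark',near&((H<8)|(H>172))&(S>130)&(P[...,2]<.045)),('yellow',near&(abs(H-29)<5)&(S>150)&(P[...,2]<.045)&(P[...,0]<.52))):
        if m.sum()>5: print(n,m.sum(),P[m].mean(0).round(4))
    b=near&(V>150)&(S<40)&(P[...,2]>.098)&(np.hypot(P[...,0]-.541,P[...,1]+.241)<.02)
    if b.sum()>5: print('boss',b.sum(),P[b].mean(0).round(4))
    return out
E
python3 - <<'E'
from h import *
c=manip.read_camera('wrist');measure(c)
E
```

```text
red 257 [ 0.5292 -0.2913  0.0962]
black 32709 [ 0.5217 -0.2698  0.3233]
mid [ 0.5254 -0.2806  0.2097] bearing -70.9 len 0.2282
redmark 79 [ 0.5066 -0.2054  0.0338]
yellow 84 [ 0.49   -0.2465  0.0339]
boss 652 [ 0.5413 -0.2424  0.1041]
```

```bash

python3 -m creep '[[[5,3,45],[0,0,0],93],[[0,0,45],[0,0,0],93],[[0,0,40],[0,0,0],93],[[0,0,5],[0,0,0],93],[[0,0,0],[0,0,0],93]]'
python3 -c "
from h import *
to(.541,-.243,.090,1.9)"
```

```text
t: 3.45
eef_pos: [0.5428, -0.2432, 0.0885]
eef_rot: [-3.139, 0.005, 1.894]
wrist_force: [-0.2, 0.3, 0.1]
grip_width: 0.093
t 3.45 pos [ 0.5428 -0.2432  0.0885] rot [-3.139  0.005  1.894] j7 2.14 F [-0.2  0.3  0.1] w 93.0
shift [ 0.7 -1.6 -1.5] | 2.4 turn [-0.002  0.005 -0.006]
```

```bash

python3 -m creep '[[[0,-1,0],[0,0,0.15],93],[[0,0,0],[0,0,0.15],93],[[0,0,0],[0,0,0.15],93],[[0,0,0],[0,0,0.15],93],[[0,0,0],[0,0,0.15],93],[[0,0,0],[0,0,0.15],93],[[0,0,0],[0,0,0.15],93],[[0,0,0],[0,0,0],93]]'
python3 - <<'E'
from h import *
to(.541,-.243,.090,.4)
for n in('wrist','scene','top'): print(n);measure(cam(n,n+'2.png'))
E
```

```text
t: 4.45
eef_pos: [0.5406, -0.2437, 0.098]
eef_rot: [3.137, 0.002, 0.811]
wrist_force: [-0.5, -0.4, -0.6]
grip_width: 0.0931
t 4.45 pos [ 0.5406 -0.2437  0.098 ] rot [3.137e+00 2.000e-03 8.110e-01] j7 1.42 F [-0.5 -0.4 -0.6] w 93.1
shift [ 0.7 -0.2  8. ] | 8.1 turn [0.005 0.001 0.411]
wrist
red 773 [ 0.4963 -0.2645  0.0946]
black 39183 [ 0.5155 -0.233   0.1973]
mid [ 0.5059 -0.2488  0.146 ] bearing -121.4 len 0.1091
redmark 213 [ 0.5066 -0.2056  0.0339]
yellow 225 [ 0.4902 -0.2461  0.0337]
boss 1784 [ 0.5408 -0.242   0.1029]
scene
black 837 [ 0.5625 -0.2306  0.2236]
redmark 6 [ 0.5102 -0.2039  0.0302]
boss 39 [ 0.547  -0.2423  0.1064]
top
redmark 9 [ 0.5072 -0.2043  0.0342]
boss 125 [ 0.5435 -0.2371  0.5154]
```

```bash

python3 -m creep '[[[0,0,4],[0,0,0.13],93],[[0,0,3],[0,0,0.13],93],[[0,0,0],[0,0,0.08],93],[[0,0,0],[0,0,0],93]]'
python3 - <<'E'
from h import *
to(.541,-.243,.090,.419)
c=cam('wrist','w3.png');o=measure(c);d=o['red']-[.541,-.2425,0];print(np.degrees(np.arctan2(d[1],d[0]))%360)
E
```

```text
t: 5.1
eef_pos: [0.5418, -0.2427, 0.0939]
eef_rot: [3.137, -0.004, 0.475]
wrist_force: [-1.2, 0.1, -1.0]
grip_width: 0.0928
t 5.1 pos [ 0.5418 -0.2427  0.0939] rot [ 3.137 -0.004  0.475] j7 1.2 F [-1.2  0.1 -1. ] w 92.8
shift [-0.9 -0.1  3.9] | 4.0 turn [ 0.005 -0.005  0.056]
red 823 [ 0.4916 -0.2485  0.0941]
black 39269 [ 0.5166 -0.2271  0.1934]
mid [ 0.5041 -0.2378  0.1437] bearing -139.5 len 0.1046
redmark 239 [ 0.5062 -0.2064  0.0335]
yellow 217 [ 0.4901 -0.246   0.0337]
boss 1785 [ 0.5409 -0.2417  0.1025]
186.90608595917556
```

```bash

python3 -m creep '[[[0,0,0],[0,0,0.05],93],[[0,0,0],[0,0,0.012],93],[[0,0,0],[0,0,0],93]]'
python3 - <<'E'
from h import *
to(.541,-.243,.090,.419)
c=cam('wrist','w3.png');o=measure(c);d=o['red']-[.541,-.2425,0];print(np.degrees(np.arctan2(d[1],d[0]))%360)
E
```

```text
t: 5.52
eef_pos: [0.5418, -0.2427, 0.094]
eef_rot: [3.138, -0.005, 0.414]
wrist_force: [-0.4, 0.3, -3.4]
grip_width: 0.0929
t 5.53 pos [ 0.5418 -0.2427  0.094 ] rot [ 3.138 -0.005  0.414] j7 1.16 F [-0.4  0.3 -3.4] w 92.9
shift [-0.9 -0.1  4. ] | 4.1 turn [ 0.004 -0.005 -0.005]
red 822 [ 0.4914 -0.2457  0.0939]
black 39273 [ 0.5172 -0.2259  0.1935]
mid [ 0.5043 -0.2358  0.1437] bearing -142.4 len 0.1048
redmark 238 [ 0.5057 -0.2072  0.033 ]
yellow 208 [ 0.49   -0.246   0.0338]
boss 1779 [ 0.5409 -0.2417  0.1024]
183.73617167427304
```

View pics/w3.png

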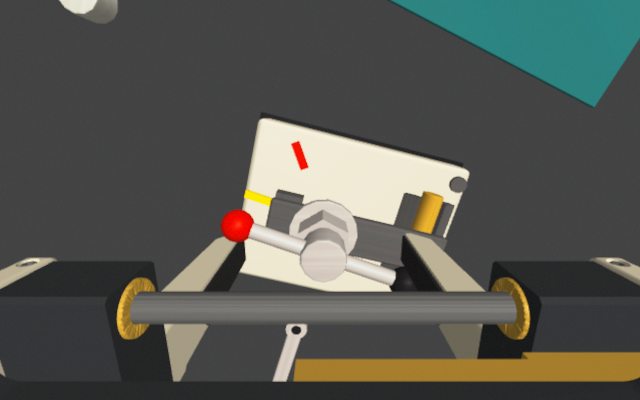

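```bash

python3 -m creep '[[[0,0,0],[0,0,-0.12],93],[[0,0,-40],[0,0,-0.1],93],[[0,0,-50],[0,0,-0.1],93],[[0,0,0],[0,0,0],93]]'
cat > hexfit.py <<'E'
from h import *
from scipy.optimize import minimize_scalar
def hexfit(P,cx,cy,z0=.064,z1=.079):
    d=P[...,:2]-[cx,cy];r=np.hypot(d[...,0],d[...,1])
    m=(P[...,2]>z0)&(P[...,2]<z1)&(r<.0195)&(r>.013)
    q=d[m];print('hex pts',len(q),P[...,2][m].mean().round(4))
    def e(a): # a: flat normal angle
        th=np.arctan2(q[:,1],q[:,0])-a; th=(th+np.pi/6)%(np.pi/3)-np.pi/6
        return np.abs(np.hypot(*q.T)*np.cos(th)-.015).mean()
    A=np.radians(np.arange(0,60,.5));E=[e(a) for a in A];i=np.argmin(E)
    print('flat normal bearing mod60',np.degrees(A[i]),'err',E[i],'max err',max(E)); 
E
python3 - <<'E'
from hexfit import *
to(.541,-.2425,.2,1.57)
c=cam('wrist','w4.png');P=cloud(c);o=measure(c);d=o['red']-[.541,-.2425,0];print('bearing',np.degrees(np.arctan2(d[1],d[0]))%360)
for cx,cy in((.541,-.2425),(.541,-.2415),(.540,-.2425),(.542,-.2425)): hexfit(P,cx,cy)
im=c['color'][:,:,::-1];v,u=np.argwhere((np.hypot(P[...,0]-.541,P[...,1]+.2425)<.02)&(P[...,2]>.05)&(P[...,2]<.12)).mean(0).astype(int)
v=max(v,60)
cv2.imwrite('pics/w4c.png',cv2.resize(im[v-60:v+60,u-80:u+80],None,fx=5,fy=5,interpolation=cv2.INTER_CUBIC))
E
```

```text
t: 6.08
eef_pos: [0.543, -0.2433, 0.1874]
eef_rot: [3.133, -0.005, 0.742]
wrist_force: [0.3, 0.5, -0.5]
grip_width: 0.0926
t 6.08 pos [ 0.543  -0.2433  0.1874] rot [ 3.133 -0.005  0.742] j7 1.33 F [ 0.3  0.5 -0.5] w 92.6
shift [ -0.9  -1.8 -12.6] | 12.8 turn [ 0.01  -0.002 -0.828]
red 343 [ 0.4904 -0.2419  0.1074]
black 38955 [ 0.5135 -0.2357  0.2864]
mid [ 0.502  -0.2388  0.1969] bearing -165.1 len 0.1806
redmark 120 [ 0.5054 -0.2074  0.0331]
yellow 101 [ 0.4898 -0.2459  0.0337]
boss 775 [ 0.5406 -0.2424  0.1024]
bearing 179.26675099802569
hex pts 124 0.0705
flat normal bearing mod60 23.5 err 0.0007592925991102399 max err 0.00132045556881197
hex pts 129 0.0703
flat normal bearing mod60 16.0 err 0.0013682367673840772 max err 0.0015397102233824017
hex pts 124 0.0705
flat normal bearing mod60 20.5 err 0.001084195811288509 max err 0.0013782881064782952
hex pts 124 0.0705
flat normal bearing mod60 24.5 err 0.0006401941995036979 max err 0.0013834236417363944
```

View pics/w4c.png

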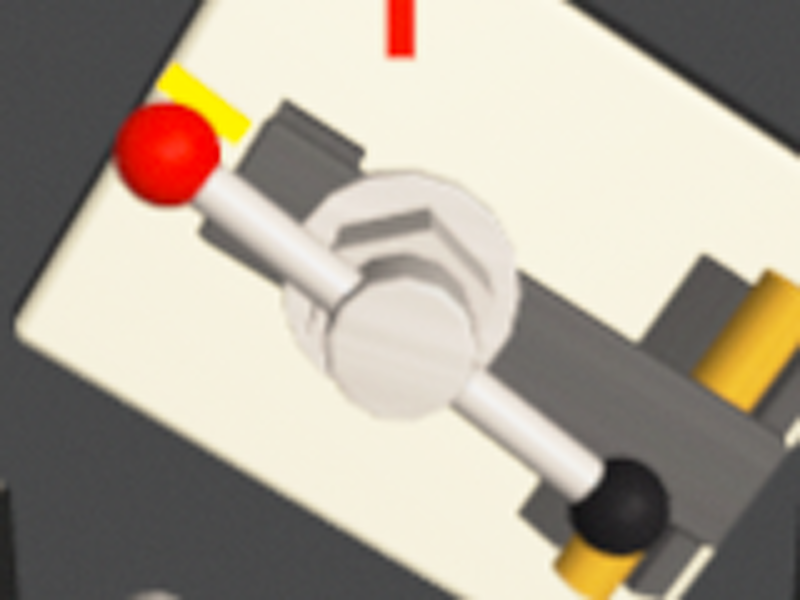

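The crop shows the red ball at the yellow mark and the hex turned slightly against the bar. I'll refine the hex angle with the centre left free.

```bash
cat >> hexfit.py <<'E'
def hexfree(P,c0=(.541,-.2425),z0=.064,z1=.0795,rm=.0195):
    from scipy.optimize import minimize
    d=P[...,:2]-np.array(c0);r=np.hypot(d[...,0],d[...,1])
    m=(P[...,2]>z0)&(P[...,2]<z1)&(r<rm)&(r>.0125);q=d[m]
    def e(x):
        w=q-x[1:]/1000;th=np.arctan2(w[:,1],w[:,0])-x[0];th=(th+np.pi/6)%(np.pi/3)-np.pi/6
        return np.sqrt((np.hypot(*w.T)*np.cos(th)-.015)**2+.0003**2).mean()*1e3+.005*(x[1]**2+x[2]**2)
    best=min((minimize(e,[np.radians(a),0,0],method='Nelder-Mead') for a in range(0,60,10)),key=lambda f:f.fun)
    print(len(q),'normal',np.degrees(best.x[0])%60,'flat dir',(np.degrees(best.x[0])+90)%60+120,'ctr',best.x[1:],best.fun)
E
python3 - <<'E'
from hexfit import *
for n in('wrist','wrist','scene','top'):
    c=cam(n);print(n);P=cloud(c);hexfree(P);
    if n!='wrist': measure(c)
c=cam('wrist');P=cloud(c)
hsv=cv2.cvtColor(c['color'],cv2.COLOR_RGB2HSV).astype(int)
m=((hsv[...,0]<8)|(hsv[...,0]>172))&(hsv[...,1]>130)&(P[...,2]>.08)&(P[...,2]<.11)&(np.hypot(P[...,0]-.541,P[...,1]+.2425)<.075)
d=ballfit(P[m]);print(d,np.degrees(np.arctan2(d[1]+.2425,d[0]-.541))%360)
E
```

```text
wrist
127 normal 24.66149985834925 flat dir 174.66149985834926 ctr [ 0.26776844 -0.61938273] 0.5680327346410107
wrist
119 normal 24.545908752048543 flat dir 174.54590875204855 ctr [ 0.25650776 -0.60626307] 0.49591257337201633
scene
50 normal 27.348503597413973 flat dir 177.34850359741398 ctr [0.85344713 1.820923  ] 1.042077156504873
black 971 [ 0.5607 -0.2317  0.3116]
redmark 6 [ 0.5112 -0.2037  0.0312]
boss 52 [ 0.5446 -0.2408  0.1117]
top
13 normal 22.97122578709375 flat dir 172.97122578709374 ctr [-0.44270265  0.39830466] 0.9026294830313225
black 13 [ 0.59   -0.242   0.0933]
redmark 9 [ 0.5072 -0.2044  0.0334]
boss 165 [ 0.545  -0.2456  0.5678]
[ 0.49146339 -0.24595568  0.09394892] 183.99049366529053
```

```bash
python3 -c "
from h import *
to(.51,.011,.2,1.54)"
```

```text
t 6.38 pos [ 0.5406 -0.2418  0.1825] rot [ 3.141e+00 -1.000e-03  7.420e-01] j7 1.33 F [-0.3  0.2 -0.1] w 93.0
shift [ 148.2 -207.   -17.6] | 255.2 turn [ 0.001 -0.    -0.798]
```

```bash

python3 -m creep '[[[33,-46,-15],[0,0,0],93],[[35,-48,-5],[0,0,0],93],[[35,-48,0],[0,0,0],93],[[35,-48,0],[0,0,0],93],[[10,-17,0],[0,0,-0.16],93],[[0,0,0],[0,0,-0.18],93],[[0,0,0],[0,0,-0.18],93],[[0,0,0],[0,0,-0.18],93],[[0,0,0],[0,0,-0.1],93],[[0,0,0],[0,0,0],93]]'
python3 - <<'E'
from h import *
to(.524,.0125,.1,1.54)
c=cam('wrist','w5.png');P=cloud(c)
hsv=cv2.cvtColor(c['color'],cv2.COLOR_RGB2HSV).astype(int);S,V=hsv[...,1],hsv[...,2]
m=(P[...,2]>.008)&(P[...,2]<.022)&(S<60)&(V>90)&(abs(P[...,0]-.53)<.13)&(abs(P[...,1]-.01)<.06)
p=P[m];print(m.sum(),np.median(p,0))
h=p[(p[:,0]>.44)&(p[:,0]<.54)];vx,vy,x0,y0=cv2.fitLine(h[:,:2].astype(np.float32),cv2.DIST_HUBER,0,1e-4,1e-4).ravel()
if vx<0:vx,vy=-vx,-vy
d=np.array([vx,vy]);n=np.array([-vy,vx]);o=np.array([x0,y0])
a=(p[:,:2]-o)@d;l=(p[:,:2]-o)@n
print('yaw',np.arctan2(vy,vx),'ext',np.percentile(a,[.2,99.8]),'head lat',l[a>.06].min() if (a>.06).any() else 0,l.max())
e=o+d*(np.percentile(a,.2)+.207);t=o+d*(np.percentile(a,99.8)-.027)
print('jaw from eye',e,'from tip',t); j=(e+t)/2; print('grip',e-d*.095,t-d*.095)
E
```

```text
t: 7.62
eef_pos: [0.5066, 0.0197, 0.1936]
eef_rot: [-3.128, 0.003, 1.562]
wrist_force: [-0.1, -0.5, -0.5]
grip_width: 0.0931
t 7.62 pos [0.5066 0.0197 0.1936] rot [-3.128e+00  3.000e-03  1.562e+00] j7 1.5 F [-0.1 -0.5 -0.5] w 93.1
shift [-6.7 18.7 93.3] | 95.4 turn [-0.013  0.003  0.022]
3940 [0.53455235 0.01238088 0.01633622]
yaw -0.057271764 ext [-0.07550173  0.14797161] head lat -0.027467952021266936 0.02813621320930021
jaw from eye [0.61947099 0.00580942] from tip [0.6089616  0.00641197]
grip [0.52462675 0.01124727] [0.51411736 0.01184982]
```

View pics/w5.png

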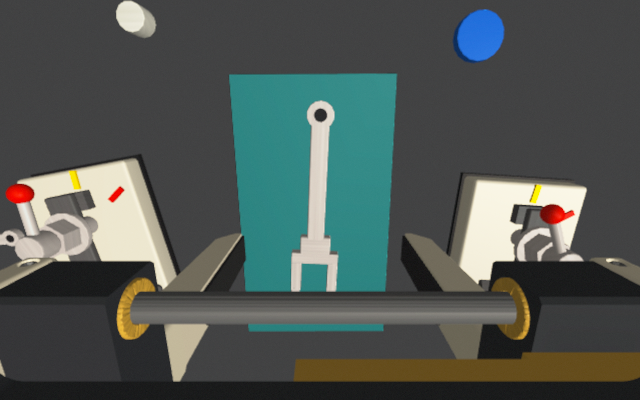

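The view shows the eye at (320,115), the handle running down to the jaws at about (315,270), and nothing close by. I descend and grip.

```bash

python3 -m creep '[[[-8,18,55],[-0.013,0.003,0.045],60],[[0,0,55],[0,0,0],50],[[0,0,45],[0,0,0],50],[[0,0,0],[0,0,0],50]]'
python3 -c "
from h import *
to(.5246,.0112,.016,1.514)"
```

```text
t: 8.18
eef_pos: [0.5264, 0.0112, 0.0344]
eef_rot: [3.138, 0.001, 1.504]
wrist_force: [-0.7, 0.6, 0.5]
grip_width: 0.0573
t 8.18 pos [0.5264 0.0112 0.0344] rot [3.138e+00 1.000e-03 1.504e+00] j7 1.53 F [-0.7  0.6  0.5] w 57.3
shift [-0.1 -1.8 18.4] | 18.5 turn [ 0.003  0.001 -0.01 ]
```

```bash

python3 -m creep '[[[0,-2,10],[0.003,0,-0.01],40],[[0,0,6],[0,0,0],40],[[0,0,2],[0,0,0],40],[[0,0,0],[0,0,0],10],[[0,0,0],[0,0,0],10],[[0,0,0],[0,0,0],10],[[0,0,0],[0,0,0],10]]' 50
python3 -c "
from h import *
to(.5246,.0112,.06,1.514)"
```

```text
t: 9.05
eef_pos: [0.5268, 0.0116, 0.0205]
eef_rot: [3.135, 0.0, 1.512]
wrist_force: [0.1, -0.5, -3.2]
grip_width: 0.019
t 9.05 pos [0.5268 0.0116 0.0205] rot [3.135 0.    1.512] j7 1.53 F [ 0.1 -0.5 -3.2] w 19.0
shift [ -0.5  -1.9 -39.6] | 39.6 turn [ 0.007  0.    -0.002]
```

```bash

python3 -m creep '[[[0,0,0],[0,0,0],32],[[0,0,4],[0,0,0],32],[[0,0,2],[0,0,0],32],[[0,0,0],[0,0,0],32]]'
python3 -c "
from h import *
to(.5246,.0112,.0155,1.514)"
```

```text
t: 9.55
eef_pos: [0.5271, 0.0116, 0.0144]
eef_rot: [3.134, 0.0, 1.512]
wrist_force: [-1.3, -0.2, 6.9]
grip_width: 0.0322
t 9.55 pos [0.5271 0.0116 0.0144] rot [3.134 0.    1.512] j7 1.53 F [-1.3 -0.2  6.9] w 32.2
shift [-0.5 -2.4 -1.2] | 2.7 turn [ 0.007  0.    -0.002]
```

```bash

python3 -m creep '[[[0,-2,-1],[0.007,0,0],32],[[0,0,0],[0,0,0],10],[[0,0,0],[0,0,0],10],[[0,0,0],[0,0,0],10],[[0,0,-20],[0,0,0],10],[[0,0,-40],[0,0,0],10],[[0,0,-40],[0,0,0],10],[[0,0,0],[0,0,0],10]]' 60
python3 - <<'E'
from h import *
s=manip.sense();print(s['ft_torque'])
to(.5246,.0112,.06,1.514)
c=cam('wrist','w6.png');P=cloud(c);np.savez('w6.npz',P=P,col=c['color'])
E
```

```text
t: 10.55
eef_pos: [0.5233, 0.0116, 0.1159]
eef_rot: [-3.136, 0.001, 1.512]
wrist_force: [-0.3, 0.2, -4.5]
grip_width: 0.0193
[ 0.08024042 -0.00081599 -0.00052321]
t 10.55 pos [0.5233 0.0116 0.1159] rot [-3.136e+00  1.000e-03  1.512e+00] j7 1.52 F [-0.3  0.2 -4.5] w 19.3
shift [-0.3  1.6 55.9] | 55.9 turn [-0.005  0.001 -0.002]
```

View pics/w6.png

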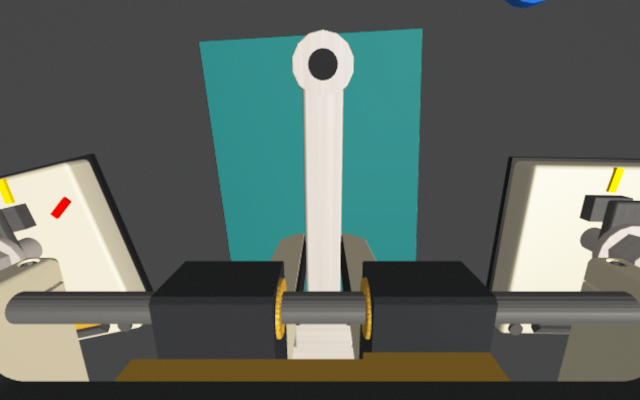

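The wrench is held level. The eye is at (323,64). Now I measure it in the tool frame.

```bash
cat >> h.py <<'E'
def inhand(c,s):
    P=cloud(c);r=R.from_euler('xyz',s['eef_rot']);T=r.inv().apply((P-s['eef_pos']).reshape(-1,3)).reshape(P.shape)
    hsv=cv2.cvtColor(c['color'],cv2.COLOR_RGB2HSV).astype(int)
    m=(hsv[...,1]<50)&(hsv[...,2]>150)&(abs(T[...,0])<.03)&(abs(T[...,2])<.03)&(T[...,1]>.02)&(T[...,1]<.14)
    p=T[m];k=abs(p[:,2]-np.median(p[:,2]))<.006;p=p[k]
    a=np.polyfit(p[:,1],p[:,2],1);hh=p[(p[:,1]<.085)]
    e=[(hh[abs(hh[:,1]-y)<.003][:,0].min()+hh[abs(hh[:,1]-y)<.003][:,0].max())/2 for y in(.05,.06,.07,.08)]
    b=np.polyfit([.05,.06,.07,.08],e,1)
    ye=np.percentile(p[:,1],99.8)
    print('n',len(p),'top z(tool)=%.4f+%.3f*y'%(a[1],a[0]),'centre x=%.4f+%.3f*y'%(b[1],b[0]),'eye end y',ye.round(4),'jaw y',(ye-.207).round(4))
E
python3 - <<'E'
from h import *
s=manip.sense();inhand(cam('wrist'),s)
E
```

```text
Traceback (most recent call last):
  File "h.py", line 46, in inhand
    e=[(hh[abs(hh[:,1]-y)<.003][:,0].min()+hh[abs(hh[:,1]-y)<.003][:,0].max())/2 for y in(.05,.06,.07,.08)]
        ~~~~~~~~~~~~~~~~~~~~~~~~~~~~~~~~^^
ValueError: zero-size array to reduction operation minimum which has no identity
```

```bash
sed -i "s/    p=T\[m\];k=abs/    p=T[m].copy();k=abs/; s/(T\[...,1\]>.02)&(T\[...,1\]<.14)/(T[...,1]<-.02)\&(T[...,1]>-.14)/; s/;p=p\[k\]/;p=p[k];p[:,1]*=-1/; s/'jaw y',(ye-.207)/'jaw at +y',(.207-ye)/" h.py
python3 - <<'E'
from h import *
s=manip.sense();inhand(cam('wrist'),s)
E
```

```text
n 7239 top z(tool)=-0.0010+-0.004*y centre x=0.0002+-0.001*y eye end y 0.113 jaw at +y 0.094
```

```bash
python3 -c "
from h import *
to(.415,-.155,.116,1.475)"
```

```text
t 10.7 pos [0.5216 0.0116 0.1129] rot [-3.131e+00  2.000e-03  1.512e+00] j7 1.52 F [-1.1 -0.7 -3.7] w 19.0
shift [-172.5  -96.8   -1.8] | 197.8 turn [-0.01   0.002  0.037]
```

```bash

python3 -m creep '[[[-40,-22,-2],[-0.01,0,0.037],10],[[-42,-24,0],[0,0,0],10],[[-42,-24,0],[0,0,0],10],[[-38,-22,0],[0,0,0],10],[[-10,-5,0],[0,0,0],10],[[0,0,0],[0,0,0],10]]'
python3 -c "
from h import *
to(.405,-.165,.077,1.475)"
```

```text
t: 11.45
eef_pos: [0.4043, -0.1538, 0.1078]
eef_rot: [-3.129, 0.001, 1.477]
wrist_force: [0.3, 0.4, -3.3]
grip_width: 0.0196
t 11.45 pos [ 0.4043 -0.1538  0.1078] rot [-3.129e+00  1.000e-03  1.477e+00] j7 1.8 F [ 0.3  0.4 -3.3] w 19.6
shift [-11.1   2.1  30.7] | 32.7 turn [-0.012  0.001  0.002]
```

```bash

python3 -m creep '[[[-8,2,15],[-0.012,0,0],10],[[-4,0,14],[0,0,0],10],[[0,0,0],[0,0,0],10]]'
python3 -c "
from h import *
to(.3927,-.2282,.077,1.475)"
```

```text
t: 11.82
eef_pos: [0.4079, -0.163, 0.0767]
eef_rot: [3.141, -0.001, 1.482]
wrist_force: [0.4, -0.0, -4.3]
grip_width: 0.0191
t 11.82 pos [ 0.4079 -0.163   0.0767] rot [ 3.141e+00 -1.000e-03  1.482e+00] j7 1.82 F [ 0.4 -0.  -4.3] w 19.1
shift [-66.3  -9.4  -0.4] | 67.0 turn [ 0.    -0.001  0.007]
```

```bash

python3 -m creep '[[[-15,-8,0],[0,0,0.007],10],[[-17,-3,0],[0,0,0],10],[[-17,0,0],[0,0,0],10],[[-12,0,0],[0,0,0],10],[[-5,0,0],[0,0,0],10],[[0,0,0],[0,0,0],10]]'
python3 - <<'E'
from hexfit import *
to(.3927,-.2282,.077,1.475)
s=manip.sense();c=cam('wrist','w7.png');inhand(c,s)
cam('scene','s7.png')
im=cv2.imread('pics/s7.png')[130:290,170:410];cv2.imwrite('pics/s7c.png',cv2.resize(im,None,fx=3.3,fy=3.3,interpolation=cv2.INTER_CUBIC))
E
```

```text
t: 12.58
eef_pos: [0.3949, -0.2243, 0.0771]
eef_rot: [3.141, -0.003, 1.484]
wrist_force: [0.1, 0.2, -3.4]
grip_width: 0.0193
t 12.57 pos [ 0.3949 -0.2243  0.0771] rot [ 3.141e+00 -3.000e-03  1.484e+00] j7 1.92 F [ 0.1  0.2 -3.4] w 19.3
shift [-4.1 -1.8  0. ] | 4.5 turn [ 0.001 -0.003  0.009]
n 7306 top z(tool)=-0.0011+-0.003*y centre x=-0.0001+0.003*y eye end y 0.113 jaw at +y 0.094
```

View pics/s7c.png

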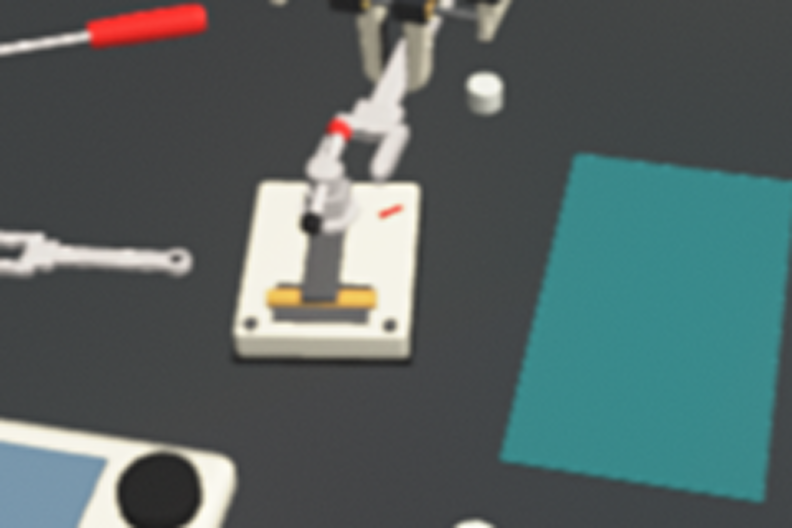

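The scene crop shows the wrench at (390,110) passing under the red ball, with its right prong beside the nut at (385,165). I finish lining it up, then slide it in.

```bash

python3 -m creep '[[[-4,0,0],[0,0,0.01],10],[[0,10,0],[0,0,0],10],[[0,10,0],[0,0,0],10],[[0,0,0],[0,0,0],10]]'
python3 - <<'E'
from hexfit import *
to(.4474,-.2335,.077,1.475)
E
```

```text
t: 13.18
eef_pos: [0.4166, -0.2294, 0.077]
eef_rot: [3.14, -0.003, 1.475]
wrist_force: [0.3, -0.2, -3.5]
grip_width: 0.0194
t 13.18 pos [ 0.4166 -0.2294  0.077 ] rot [ 3.140e+00 -3.000e-03  1.475e+00] j7 1.91 F [ 0.3 -0.2 -3.5] w 19.4
shift [-1.2 31.   0. ] | 31.1 turn [ 0.001 -0.003  0.   ]
```

```bash

python3 -m creep '[[[-1.2,8,0],[0,0,0],10],[[0,8,0],[0,0,0],10],[[0,8,0],[0,0,0],10],[[0,4,0],[0,0,0],10],[[0,0,0],[0,0,0],10]]'
python3 - <<'E'
from hexfit import *
to(.4474,-.2335,.077,1.475);print(manip.sense()['ft_torque'])
E
```

```text
t: 13.8
eef_pos: [0.4463, -0.2333, 0.0768]
eef_rot: [3.141, -0.004, 1.476]
wrist_force: [-0.1, -0.1, -4.6]
grip_width: 0.0192
t 13.8 pos [ 0.4463 -0.2333  0.0768] rot [ 3.141 -0.004  1.476] j7 1.9 F [-0.1 -0.1 -4.6] w 19.2
shift [-0.1  1.1 -0.2] | 1.1 turn [ 0.001 -0.004  0.001]
[0.06373167 0.07797133 0.00089782]
```

```bash
cat >> h.py <<'E'
def arc(goal):
    s=manip.sense();p=s['eef_pos'];psi=s['eef_rot'][2];N=np.array([.541,-.2425])
    w=p[:2]+.0945*np.array([np.sin(psi),-np.cos(psi)])
    print('jaw err world mm',((w-N)*1000).round(1),'psi',psi.round(3),'to go',(psi-goal).round(3))
    to(*(N-.0945*np.array([np.sin(goal),-np.cos(goal)])),.076,goal);print('tq',s['ft_torque'].round(2))
E
python3 -m creep '[[[9.4,0.5,0],[0,0,0.1],10],[[9.4,0.5,0],[0,0,0.1],10],[[9.4,0.5,0],[0,0,0.1],10],[[0,0,0],[0,0,0],10]]'
python3 - <<'E'
from hexfit import *
arc(1.475-.9)
E
```

```text
t: 14.3
eef_pos: [0.4524, -0.2057, 0.0769]
eef_rot: [-3.141, -0.003, 1.168]
wrist_force: [1.5, 0.7, -4.4]
grip_width: 0.0192
jaw err world mm [-1.7 -0.2] psi 1.168 to go 0.593
t 14.3 pos [ 0.4524 -0.2057  0.0769] rot [-3.141e+00 -3.000e-03  1.168e+00] j7 1.68 F [ 1.5  0.7 -4.4] w 19.2
shift [53.7 17.6  1. ] | 56.5 turn [-0.002 -0.003  0.593]
tq [ 0.13 -0.23  0.24]
```

```bash

python3 -m creep '[[[9.4,1.3,0],[0,0,0.1],10],[[9.4,1,0.3],[0,0,0.1],10],[[9.4,0.5,0.3],[0,0,0.1],10],[[0,0,0],[0,0,0],10]]'
python3 - <<'E'
from hexfit import *
arc(1.475-.9)
for n in('wrist','top','scene'):
    c=cam(n,n+'8.png')
    P=cloud(c);hsv=cv2.cvtColor(c['color'],cv2.COLOR_RGB2HSV).astype(int)
    m=((hsv[...,0]<8)|(hsv[...,0]>172))&(hsv[...,1]>130)&(P[...,2]>.075)&(P[...,2]<.115)&(np.hypot(P[...,0]-.541,P[...,1]+.2425)<.075)
    if m.sum()>6:
        d=ballfit(P[m]);print(n,m.sum(),d,np.degrees(np.arctan2(d[1]+.2425,d[0]-.541))%360)
E
```

```text
t: 14.8
eef_pos: [0.4665, -0.182, 0.0762]
eef_rot: [-3.137, -0.001, 0.874]
wrist_force: [2.8, 1.4, -2.8]
grip_width: 0.0194
jaw err world mm [-2.  -0.2] psi 0.874 to go 0.299
t 14.8 pos [ 0.4665 -0.182   0.0762] rot [-3.137e+00 -1.000e-03  8.740e-01] j7 1.46 F [ 2.8  1.4 -2.8] w 19.4
shift [29.2  5.6  0.2] | 29.8 turn [-0.005 -0.001  0.299]
tq [ 0.41 -0.52  0.46]
wrist 263 [ 0.49350335 -0.22825883  0.09337758] 163.30941169772183
scene 30 [ 0.49520545 -0.22651321  0.09002436] 160.75600680956742
```

```bash

python3 -m creep '[[[9.4,1.3,0],[0,0,0.1],10],[[9.4,1,0.3],[0,0,0.1],10],[[9.4,0.5,0.3],[0,0,0.1],10],[[0,0,0],[0,0,0],10]]'
cat >> h.py <<'E'
def red():
  for n in('wrist','scene'):
    s=manip.sense();c=cam(n,n+'9.png')
    P=cloud(c);hsv=cv2.cvtColor(c['color'],cv2.COLOR_RGB2HSV).astype(int)
    m=((hsv[...,0]<8)|(hsv[...,0]>172))&(hsv[...,1]>130)&(P[...,2]>.075)&(P[...,2]<.115)&(np.hypot(P[...,0]-.541,P[...,1]+.2425)<.075)
    if m.sum()>6:
        d=ballfit(P[m]);print(n,m.sum(),d,'BEARING',np.degrees(np.arctan2(d[1]+.2425,d[0]-.541))%360)
    if n=='wrist': inhand(c,s)
E
python3 - <<'E'
from hexfit import *
arc(1.475-.9-.2);red()
E
```

```text
t: 15.45
eef_pos: [0.4867, -0.1633, 0.0757]
eef_rot: [-3.131, 0.001, 0.577]
wrist_force: [3.8, 4.3, -1.3]
grip_width: 0.0194
jaw err world mm [-2.7  0. ] psi 0.577 to go 0.202
t 15.45 pos [ 0.4867 -0.1633  0.0757] rot [-3.131e+00  1.000e-03  5.770e-01] j7 1.25 F [ 3.8  4.3 -1.3] w 19.4
shift [21.2  3.4 -0.4] | 21.5 turn [-0.01   0.002  0.202]
tq [ 0.78 -0.89  0.75]
wrist 274 [ 0.49930639 -0.21552598  0.09280332] BEARING 147.09882566461738
n 7227 top z(tool)=-0.0011+0.006*y centre x=-0.0003+-0.031*y eye end y 0.1128 jaw at +y 0.0942
scene 34 [ 0.50016567 -0.21324575  0.09023613] BEARING 144.38169294618913
```

```bash

python3 -m creep '[[[9.4,1.3,0],[-0.01,0,0.1],10],[[9.4,1,0.3],[0,0,0.1],10],[[6,0.3,0],[0,0,0.06],10],[[0,0,0],[0,0,0],10]]'
python3 - <<'E'
from hexfit import *
arc(.25);red()
E
```

```text
t: 16.05
eef_pos: [0.5078, -0.1522, 0.0754]
eef_rot: [-3.136, 0.003, 0.325]
wrist_force: [3.1, 3.4, -3.9]
grip_width: 0.0197
jaw err world mm [-3.   0.7] psi 0.325 to go 0.075
t 16.05 pos [ 0.5078 -0.1522  0.0754] rot [-3.136e+00  3.000e-03  3.250e-01] j7 1.06 F [ 3.1  3.4 -3.9] w 19.7
shift [ 9.7  1.9 -0.7] | 9.9 turn [-0.005  0.003  0.075]
tq [ 0.77 -0.94  0.77]
wrist 271 [ 0.50691962 -0.20644318  0.09261234] BEARING 133.38585467749036
n 7287 top z(tool)=-0.0011+0.001*y centre x=0.0000+-0.045*y eye end y 0.1126 jaw at +y 0.0944
scene 36 [ 0.50797328 -0.20440051  0.08935387] BEARING 130.92053679525102
```

```bash

python3 -m creep '[[[4,0.8,0],[0,0,0.04],10],[[4,0.5,0],[0,0,0.04],10],[[0,0,0],[0,0,0],10]]'
python3 - <<'E'
from hexfit import *
arc(.25);red()
E
```

```text
t: 16.52
eef_pos: [0.514, -0.151, 0.0754]
eef_rot: [-3.134, 0.005, 0.25]
wrist_force: [2.8, 3.6, -2.8]
grip_width: 0.0195
jaw err world mm [-3.7 -0.1] psi 0.25 to go 0.0
t 16.52 pos [ 0.514  -0.151   0.0754] rot [-3.134  0.005  0.25 ] j7 1.01 F [ 2.8  3.6 -2.8] w 19.5
shift [ 3.6  0.8 -0.6] | 3.7 turn [-0.008  0.005  0.   ]
tq [ 0.86 -0.9   0.99]
wrist 191 [ 0.50740853 -0.20600772  0.09240033] BEARING 132.62984234986425
n 7281 top z(tool)=-0.0011+0.002*y centre x=-0.0003+-0.052*y eye end y 0.1127 jaw at +y 0.0943
scene 35 [ 0.50924284 -0.20321288  0.08909397] BEARING 128.94983067249834
```

```bash

python3 -m creep '[[[6,0.5,0],[0,0,0.03],10],[[6,0.5,0],[0,0,0.03],10],[[0,0,0],[0,0,0],10]]'
python3 - <<'E'
from hexfit import *
arc(.19);red()
E
```

```text
t: 17.0
eef_pos: [0.522, -0.1503, 0.0748]
eef_rot: [-3.132, 0.011, 0.185]
wrist_force: [1.2, 3.8, -1.7]
grip_width: 0.0193
jaw err world mm [-1.6 -0.7] psi 0.185 to go -0.005
t 17.0 pos [ 0.522  -0.1503  0.0748] rot [-3.132  0.011  0.185] j7 0.95 F [ 1.2  3.8 -1.7] w 19.3
shift [ 1.2 -0.4 -1.2] | 1.8 turn [-0.01   0.011 -0.005]
tq [ 0.64 -0.39  0.65]
wrist 31 [ 0.50749251 -0.20612252  0.09225513] BEARING 132.6483407128638
n 7245 top z(tool)=-0.0011+0.009*y centre x=-0.0005+-0.030*y eye end y 0.1126 jaw at +y 0.0944
scene 32 [ 0.5094558  -0.20351643  0.08949174] BEARING 128.9786249895674
```

```bash

python3 -m creep '[[[8,0,0],[0,0,0],10],[[8,0,0],[0,0,0],10]]'
python3 - <<'E'
from hexfit import *
arc(.19);red()
im=cv2.imread('pics/scene9.png')[130:290,190:390];cv2.imwrite('pics/s9c.png',cv2.resize(im,None,fx=3.7,fy=3.7,interpolation=cv2.INTER_CUBIC))
E
```

```text
t: 17.35
eef_pos: [0.5282, -0.1498, 0.0735]
eef_rot: [-3.128, 0.025, 0.177]
wrist_force: [-19.7, -4.0, 0.2]
grip_width: 0.0196
jaw err world mm [ 3.9 -0.3] psi 0.177 to go -0.013
t 17.35 pos [ 0.5282 -0.1498  0.0735] rot [-3.128  0.025  0.177] j7 0.93 F [-19.7  -4.    0.2] w 19.6
shift [-5.  -1.  -2.3] | 5.6 turn [-0.013  0.025 -0.013]
tq [-1.34  4.31 -0.48]
n 7173 top z(tool)=-0.0011+0.024*y centre x=-0.0007+0.023*y eye end y 0.1126 jaw at +y 0.0944
scene 28 [ 0.50923563 -0.20444092  0.08987984] BEARING 129.84861501220269
```

View pics/s9c.png

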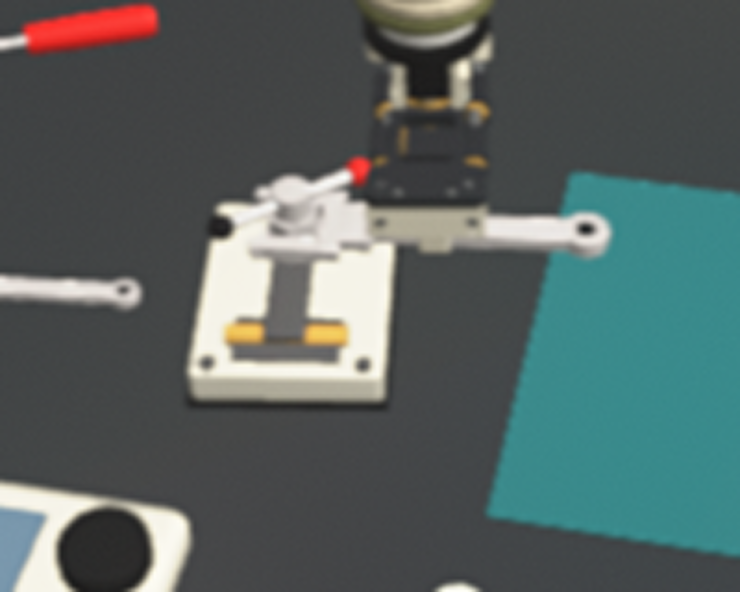

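The scene crop shows the wrench on the nut, its handle now pointing to +y, and the red ball at (360,168) over the red-mark side. The force rose to 20 N and the ball no longer moved, so this is the stop. I unload and check the ball.

```bash

python3 -m creep '[[[-9,0,-0.5],[0,0,-0.09],10],[[-9,0.5,-0.5],[0.01,-0.02,-0.09],10],[[0,0,0],[0,0,0],10]]'
python3 - <<'E'
from hexfit import *
arc(.35);red()
c=cam('wrist','w10.png');hexfree(cloud(c),z0=.064,z1=.066);measure(c)
E
```

```text
t: 17.82
eef_pos: [0.5097, -0.155, 0.0751]
eef_rot: [-3.112, 0.042, 0.354]
wrist_force: [-3.2, 3.8, -0.3]
grip_width: 0.0192
jaw err world mm [ 1.5 -1.1] psi 0.354 to go 0.004
t 17.82 pos [ 0.5097 -0.155   0.0751] rot [-3.112  0.042  0.354] j7 1.06 F [-3.2  3.8 -0.3] w 19.2
shift [-0.7 -1.6 -0.8] | 1.9 turn [-0.029  0.042  0.004]
tq [ 0.67 -0.06 -0.05]
n 7148 top z(tool)=-0.0011+0.026*y centre x=-0.0002+-0.010*y eye end y 0.1128 jaw at +y 0.0942
scene 35 [ 0.50269428 -0.21099417  0.08904923] BEARING 140.56326126574567
0 normal 0.0 flat dir 150.0 ctr [0. 0.] nanhexfit.py:18: RuntimeWarning: Mean of empty slice.
  return np.sqrt((np.hypot(*w.T)*np.cos(th)-.015)**2+.0003**2).mean()*1e3+.005*(x[1]**2+x[2]**2)
  ret = ret.dtype.type(ret / rcount)
```

View pics/w10.png

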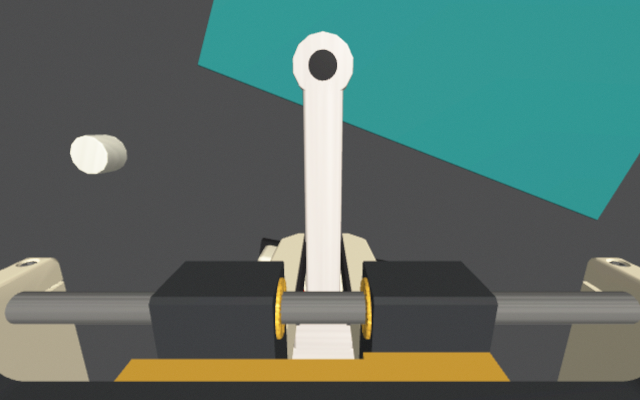

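The view shows the wrench still held straight. However, the scene camera now puts the ball at bearing 140°, up from about 130°: backing off dragged the nut back through a tilted, tight wrench. I level the tool and tighten again with the wrench.

```bash

python3 -m creep '[[[0,-1,0.5],[-0.029,0.042,0],10],[[6,0.4,0.5],[0,0,0.06],10],[[6,0.4,0],[0,0,0.06],10],[[0,0,0],[0,0,0],10]]'
python3 - <<'E'
from hexfit import *
arc(.25);red()
E
```

```text
t: 18.48
eef_pos: [0.5195, -0.1518, 0.0734]
eef_rot: [3.14, 0.003, 0.228]
wrist_force: [0.4, 2.7, -0.5]
grip_width: 0.0192
jaw err world mm [-0.1 -1.3] psi 0.228 to go -0.022
t 18.48 pos [ 0.5195 -0.1518  0.0734] rot [3.14e+00 3.00e-03 2.28e-01] j7 0.99 F [ 0.4  2.7 -0.5] w 19.2
shift [-1.6 -1.2 -2.6] | 3.3 turn [ 0.001  0.003 -0.022]
tq [0.39 0.26 0.28]
n 7274 top z(tool)=-0.0011+0.012*y centre x=-0.0005+-0.014*y eye end y 0.1128 jaw at +y 0.0942
scene 36 [ 0.50515373 -0.20589473  0.08985071] BEARING 134.39979355068738
```

```bash

python3 -m creep '[[[5,0.3,0],[0,0,0.05],10],[[5,0.3,0],[0,0,0.05],10],[[0,0,0],[0,0,0],10]]'
python3 - <<'E'
from hexfit import *
arc(.1);red()
E
```

```text
t: 18.95
eef_pos: [0.528, -0.1501, 0.0732]
eef_rot: [-3.141, 0.005, 0.124]
wrist_force: [-1.5, 1.9, 0.4]
grip_width: 0.0198
jaw err world mm [-1.2 -1.3] psi 0.124 to go 0.024
t 18.95 pos [ 0.528  -0.1501  0.0732] rot [-3.141  0.005  0.124] j7 0.91 F [-1.5  1.9  0.4] w 19.8
shift [ 3.7 -1.1 -2.8] | 4.8 turn [-0.     0.005  0.024]
tq [0.2  0.79 0.59]
n 7228 top z(tool)=-0.0011+0.015*y centre x=-0.0010+-0.022*y eye end y 0.1127 jaw at +y 0.0943
scene 17 [ 0.50829129 -0.20394603  0.08918855] BEARING 130.31086404186752
```

```bash

python3 -m creep '[[[5,0.3,0],[0,0,0.04],10],[[4,0.3,0],[0,0,0.03],10],[[0,0,0],[0,0,0],10]]'
python3 - <<'E'
from hexfit import *
arc(.05);red()
E
```

```text
t: 19.42
eef_pos: [0.5345, -0.1504, 0.073]
eef_rot: [-3.141, 0.009, 0.053]
wrist_force: [-1.1, 2.0, -0.7]
grip_width: 0.0193
jaw err world mm [-1.5 -2.3] psi 0.053 to go 0.003
t 19.43 pos [ 0.5345 -0.1504  0.073 ] rot [-3.141  0.009  0.053] j7 0.86 F [-1.1  2.  -0.7] w 19.3
shift [ 1.9 -2.2 -3. ] | 4.2 turn [-0.     0.009  0.003]
tq [0.31 0.3  0.64]
n 7191 top z(tool)=-0.0011+0.018*y centre x=-0.0007+-0.029*y eye end y 0.1126 jaw at +y 0.0944
```

```bash

python3 - <<'E'
from hexfit import *
im=[]
for n in('scene','top'):
    c=cam(n);P=cloud(c);col=c['color'][:,:,::-1]
    f=200/np.tan(np.radians(c['fov_y'])/2);q=c['pose'][:3,:3].T@(np.array([.541,-.23,.08])-c['pose'][:3,3])
    u=int(c['cx']+f*q[0]/-q[2]);v=int(c['cy']-f*q[1]/-q[2]);print(n,u,v)
    k=35
    im.append(cv2.resize(col[v-k:v+k,u-k:u+k],(400,400),interpolation=cv2.INTER_CUBIC))
cv2.imwrite('pics/m11.png',np.hstack(im))
E
```

```text
scene 273 186
top 384 212
```

View pics/m11.png

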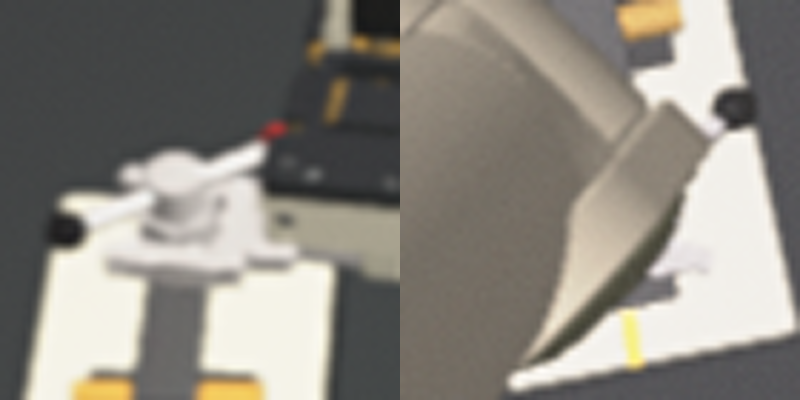

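The montage shows the wrench level on the hex, and black-ball pixels visible in both views: (65,230) in the left panel and (735,105) in the right. I use the black ball for the bearing, since the red one is partly hidden.

```bash
cat >> h.py <<'E'
def black(exp=-47.9,names=('top','scene')):
  for n in names:
    c=cam(n);P=cloud(c);V=c['color'].max(2)
    B=np.array([.541,-.2425])+.05*np.array([np.cos(np.radians(exp)),np.sin(np.radians(exp))])
    m=(np.hypot(P[...,0]-B[0],P[...,1]-B[1])<.022)&(P[...,2]>.082)&(P[...,2]<.108)&(V<75)
    if m.sum()>5:
        d=ballfit(P[m]);u=np.argwhere(m).mean(0)
        f=200/np.tan(np.radians(c['fov_y'])/2);r=c['pose'][:3,:3]@np.array([(u[1]-c['cx'])/f,-(u[0]-c['cy'])/f,-1]);o=c['pose'][:3,3];q=o+r*(.0915-o[2])/r[2]
        for w in(d,q): print(n,m.sum(),w.round(4),'BLACK+180',(np.degrees(np.arctan2(w[1]+.2425,w[0]-.541))+180)%360)
E
python3 -c "
from h import *
black()"
```

```text
top 34 [ 0.5751 -0.2798  0.0918] BLACK+180 132.43731997091362
top 34 [ 0.5753 -0.2809  0.0915] BLACK+180 131.7793229104035
scene 25 [ 0.5755 -0.2773  0.0889] BLACK+180 134.7293764221344
scene 25 [ 0.5791 -0.2793  0.0915] BLACK+180 135.9712718627249
```

```bash

python3 -m creep '[[[-1.5,0,0],[0,0,-0.025],10],[[0,-6,0],[0,0,0],10],[[0,0,0],[0,0,0],10]]'
python3 - <<'E'
from h import *
arc(.05);black()
E
```

```text
t: 20.1
eef_pos: [0.5336, -0.1505, 0.074]
eef_rot: [3.133, 0.004, 0.075]
wrist_force: [-1.3, 6.5, -3.5]
grip_width: 0.0194
jaw err world mm [-0.3 -2.3] psi 0.075 to go 0.025
t 20.1 pos [ 0.5336 -0.1505  0.074 ] rot [3.133 0.004 0.075] j7 0.87 F [-1.3  6.5 -3.5] w 19.4
shift [ 2.8 -2.2 -2.1] | 4.1 turn [0.009 0.004 0.025]
tq [1.58 0.5  0.32]
top 35 [ 0.5753 -0.2801  0.0916] BLACK+180 132.42655053026596
top 35 [ 0.5754 -0.2807  0.0915] BLACK+180 131.98496658498763
scene 25 [ 0.5756 -0.2788  0.0885] BLACK+180 133.58509856371506
scene 25 [ 0.5791 -0.2793  0.0915] BLACK+180 135.9712718627249
```

```bash

python3 -m creep '[[[0,-6,0],[0.009,0,0],10],[[0,-6,0],[0,0,0],10]]'
python3 - <<'E'
from h import *
arc(.05);black(names=('top',));inhand(cam('wrist'),manip.sense())
E
```

```text
t: 20.45
eef_pos: [0.5341, -0.1498, 0.0749]
eef_rot: [3.125, -0.003, 0.067]
wrist_force: [-1.5, -19.8, -5.4]
grip_width: 0.0194
jaw err world mm [-0.5 -1.6] psi 0.067 to go 0.017
t 20.45 pos [ 0.5341 -0.1498  0.0749] rot [ 3.125e+00 -3.000e-03  6.700e-02] j7 0.86 F [ -1.5 -19.8  -5.4] w 19.4
shift [ 2.3 -1.5 -1.1] | 2.9 turn [ 0.016 -0.003  0.017]
tq [-4.35  0.84  0.35]
top 35 [ 0.5759 -0.2795  0.0914] BLACK+180 133.2879325132622
top 35 [ 0.5754 -0.2811  0.0915] BLACK+180 131.70524001550137
n 7349 top z(tool)=-0.0011+-0.018*y centre x=-0.0008+-0.016*y eye end y 0.1122 jaw at +y 0.0948
```

```bash

python3 -m creep '[[[4,-6,0],[0.016,0,0.04],10],[[4,-7,0],[0,0,0.04],10],[[4,-7,0],[0,0,0.04],10]]'
python3 - <<'E'
from h import *
arc(.05);black(names=('top',));inhand(cam('wrist'),manip.sense())
E
```

```text
t: 20.92
eef_pos: [0.5454, -0.1474, 0.0757]
eef_rot: [3.118, -0.011, -0.069]
wrist_force: [-2.9, -17.8, -8.8]
grip_width: 0.0191
jaw err world mm [-2.1  0.8] psi -0.069 to go -0.119
t 20.93 pos [ 0.5454 -0.1474  0.0757] rot [ 3.118 -0.011 -0.069] j7 0.75 F [ -2.9 -17.8  -8.8] w 19.1
shift [-9.   1.3 -0.4] | 9.1 turn [ 0.024 -0.01  -0.119]
tq [-3.74  0.99  0.39]
top 32 [ 0.5734 -0.2785  0.0925] BLACK+180 131.92946507961148
top 32 [ 0.5754 -0.2809  0.0915] BLACK+180 131.8464721740723
n 7469 top z(tool)=-0.0010+-0.036*y centre x=-0.0008+-0.026*y eye end y 0.1116 jaw at +y 0.0954
```

```bash

python3 -m creep '[[[4,1,0],[0.024,-0.01,0.05],10],[[6,0,-1],[0,0,0.06],10],[[6,0,0],[0,0,0.06],10],[[0,0,0],[0,0,0],10]]'
python3 - <<'E'
from h import *
arc(-.35);black(names=('top',));inhand(cam('wrist'),manip.sense())
E
```

```text
t: 21.52
eef_pos: [0.5639, -0.1496, 0.0761]
eef_rot: [-3.138, -0.003, -0.244]
wrist_force: [1.2, -2.6, -5.0]
grip_width: 0.0194
jaw err world mm [-0.   1.2] psi -0.244 to go 0.106
t 21.52 pos [ 0.5639 -0.1496  0.0761] rot [-3.138e+00 -3.000e-03 -2.440e-01] j7 0.63 F [ 1.2 -2.6 -5. ] w 19.4
shift [10.3  1.7  0.1] | 10.4 turn [-0.003 -0.003  0.106]
tq [-0.4  -0.26  0.01]
top 29 [ 0.5772 -0.2789  0.0924] BLACK+180 134.86012433544698
top 29 [ 0.5757 -0.2804  0.0915] BLACK+180 132.48603684296666
n 7381 top z(tool)=-0.0010+-0.017*y centre x=0.0002+-0.023*y eye end y 0.112 jaw at +y 0.095
```

```bash

python3 -m creep '[[[7,1.5,0],[0,0,0.08],10],[[0,0,0],[0,0,0],10],[[0,-6,0],[0,0,0],10],[[0,-6,0],[0,0,0],10]]'
python3 - <<'E'
from h import *
arc(-.4);black(names=('top',));inhand(cam('wrist'),manip.sense())
E
```

```text
t: 22.12
eef_pos: [0.5736, -0.1408, 0.0768]
eef_rot: [-3.137, -0.003, -0.32]
wrist_force: [1.8, -1.0, -3.3]
grip_width: 0.0192
jaw err world mm [ 2.9 12. ] psi -0.32 to go 0.08
t 22.12 pos [ 0.5736 -0.1408  0.0768] rot [-3.137e+00 -3.000e-03 -3.200e-01] j7 0.56 F [ 1.8 -1.  -3.3] w 19.2
shift [ 8.6 12.6  0.8] | 15.3 turn [-0.005 -0.003  0.08 ]
tq [-0.3  -0.18  0.09]
top 29 [ 0.5769 -0.2797  0.0931] BLACK+180 133.9558609787805
top 29 [ 0.5757 -0.2807  0.0915] BLACK+180 132.2566257883118
n 7290 top z(tool)=-0.0011+-0.004*y centre x=-0.0011+-0.014*y eye end y 0.1121 jaw at +y 0.0949
```

```bash

python3 -m creep '[[[0,-12,0],[0,0,0],10],[[0,-14,0],[0,0,0],10],[[0,-14,0],[0,0,0],10],[[0,-14,0],[0,0,0],10],[[0,-14,0],[0,0,0],10],[[0,-14,-10],[0,0,0],10],[[0,0,0],[0,0,0],10]]'
python3 - <<'E'
from h import *
arc(-.4);black();red()
E
```

```text
t: 23.1
eef_pos: [0.6005, -0.0535, 0.0873]
eef_rot: [-3.135, 0.0, -0.316]
wrist_force: [-0.4, -0.5, -3.9]
grip_width: 0.0196
jaw err world mm [30.1 99.2] psi -0.316 to go 0.084
t 23.1 pos [ 0.6005 -0.0535  0.0873] rot [-3.135  0.    -0.316] j7 0.41 F [-0.4 -0.5 -3.9] w 19.6
shift [ 10.1 104.1  10.6] | 105.1 turn [-0.007  0.     0.084]
tq [-0.03  0.11  0.01]
top 17 [ 0.5744 -0.2799  0.0917] BLACK+180 131.82925305935638
top 17 [ 0.5748 -0.2818  0.0915] BLACK+180 130.70515904613472
scene 24 [ 0.5766 -0.2777  0.0885] BLACK+180 135.3327556541837
scene 24 [ 0.579  -0.2791  0.0915] BLACK+180 136.11989975189175
n 7155 top z(tool)=-0.0011+-0.005*y centre x=-0.0009+-0.014*y eye end y 0.1118 jaw at +y 0.0952
scene 35 [ 0.50796555 -0.20437759  0.0897335 ] BEARING 130.91011905164763
```

```bash

python3 -m creep '[[[0,0,-45],[0,0,0],10],[[0,0,-50],[0,0,0],10],[[-36,42,-10],[0,0,0],10],[[-36,42,0],[0,0,0],10],[[-36,42,0],[0,0,0],10],[[-10,40,0],[0,0,0],10],[[0,0,0],[0,0,0],10]]'
python3 - <<'E'
from h import *
to(.484,-.224,.2)
for i in range(2):
    c=cam('wrist','w12.png');measure(c)
    P=cloud(c);hsv=cv2.cvtColor(c['color'],cv2.COLOR_RGB2HSV).astype(int);V=hsv[...,2]
    m=((hsv[...,0]<8)|(hsv[...,0]>172))&(hsv[...,1]>130)&(P[...,2]>.075)&(P[...,2]<.11)&(np.hypot(P[...,0]-.541,P[...,1]+.2425)<.075)
    r=ballfit(P[m]); k=(np.hypot(P[...,0]-.5745,P[...,1]+.2796)<.02)&(P[...,2]>.08)&(P[...,2]<.108)&(V<75)
    b=ballfit(P[k]) if k.sum()>10 else r*0
    print(m.sum(),k.sum(),r.round(4),b.round(4),'red bearing',np.degrees(np.arctan2(r[1]+.2425,r[0]-.541)),'bar',np.degrees(np.arctan2(r[1]-b[1],r[0]-b[0])))
E
```

```text
t: 24.18
eef_pos: [0.4277, -0.1845, 0.1943]
eef_rot: [-3.137, -0.0, -0.328]
wrist_force: [0.6, 1.0, -3.9]
grip_width: 0.0194
t 24.18 pos [ 0.4277 -0.1845  0.1943] rot [-3.137 -0.    -0.328] j7 0.57 F [ 0.6  1.  -3.9] w 19.4
shift [66.  19.2 -5.8] | 69.0 turn [0. 0. 0.]
red 308 [ 0.5069 -0.2062  0.0924]
black 319 [ 0.5711 -0.2747  0.1055]
mid [ 0.539  -0.2405  0.099 ] bearing 133.1 len 0.0947
redmark 96 [ 0.5074 -0.2053  0.0337]
yellow 96 [ 0.49   -0.2458  0.0338]
boss 629 [ 0.5406 -0.2418  0.1012]
308 287 [ 0.5069 -0.2062  0.0924] [ 0.5748 -0.2795  0.0924] red bearing 133.2043621846479 bar 132.81231060064863
red 309 [ 0.507  -0.2062  0.0924]
black 288 [ 0.5715 -0.2748  0.1052]
mid [ 0.5392 -0.2405  0.0988] bearing 133.2 len 0.0949
redmark 98 [ 0.5081 -0.2059  0.0335]
yellow 96 [ 0.4904 -0.2458  0.0338]
boss 626 [ 0.5407 -0.2418  0.1013]
309 276 [ 0.507  -0.2062  0.0924] [ 0.5749 -0.2795  0.0925] red bearing 133.14047376287465 bar 132.80412964705408
```

The wrist view puts the bar at bearing 132.8° and the red ball over the red mark. The ball is 3.8 mm lower than at the start, so the nut is home to within about 1°. Now I lay the wrench back on the mat.

```bash
python3 -c "
from h import *
to(.5235,.0116,.17,1.514)"
```

```text
t 24.27 pos [ 0.4295 -0.1822  0.1938] rot [-3.137  0.    -0.324] j7 0.57 F [ 0.3  0.3 -3.1] w 19.1
shift [  27.4 -213.5   24.9] | 216.7 turn [-0.004 -0.004 -1.838]
```

```bash

python3 -m creep '[[[7,-53,0],[0,0,0],10],[[7,-54,0],[0,0,0],10],[[7,-54,0],[0,0,0],10],[[7,-45,0],[0,0,0],10],[[0,0,0],[0,0,-0.18],10],[[0,0,0],[0,0,-0.18],10],[[0,0,0],[0,0,-0.18],10],[[0,0,0],[0,0,-0.18],10],[[0,0,0],[0,0,-0.18],10],[[0,0,0],[0,0,-0.18],10],[[0,0,0],[0,0,-0.18],10],[[0,0,0],[0,0,-0.18],10],[[0,0,0],[0,0,-0.18],10],[[0,0,0],[0,0,-0.18],10],[[0,0,0],[0,0,0],10]]'
python3 -c "
from h import *
to(.5235,.0116,.03,1.514);inhand(cam('wrist'),manip.sense())"
```

```text
t: 26.15
eef_pos: [0.5307, 0.03, 0.189]
eef_rot: [-3.137, -0.003, 1.547]
wrist_force: [-0.2, 0.4, -2.6]
grip_width: 0.0192
t 26.15 pos [0.5307 0.03   0.189 ] rot [-3.137e+00 -3.000e-03  1.547e+00] j7 1.57 F [-0.2  0.4 -2.6] w 19.2
shift [-19.1  -6.1 159. ] | 160.2 turn [-0.004 -0.003  0.033]
n 7188 top z(tool)=-0.0010+-0.007*y centre x=0.0003+-0.017*y eye end y 0.1127 jaw at +y 0.0943
```

```bash

python3 -m creep '[[[-19,-6,45],[-0.004,-0.003,0.033],10],[[0,0,50],[0,0,0],10],[[0,0,45],[0,0,0],10],[[0,0,10],[0,0,0],10],[[0,0,0],[0,0,0],10]]'
python3 -c "
from h import *
to(.5235,.0116,.0145,1.514)"
```

```text
t: 26.82
eef_pos: [0.5276, 0.0132, 0.036]
eef_rot: [3.137, 0.001, 1.495]
wrist_force: [0.2, -1.0, -2.5]
grip_width: 0.0189
t 26.82 pos [0.5276 0.0132 0.036 ] rot [3.137e+00 1.000e-03 1.495e+00] j7 1.64 F [ 0.2 -1.  -2.5] w 18.9
shift [-1.9 -4.1 21.5] | 21.9 turn [ 0.004  0.001 -0.019]
```

```bash

python3 -m creep '[[[-2,-4,10],[0.004,0,-0.019],10],[[0,0,6],[0,0,0],10],[[0,0,4],[0,0,0],10],[[0,0,2],[0,0,0],10],[[0,0,0],[0,0,0],10]]'
python3 -c "
from h import *
to(.5235,.0116,.0145,1.514)"
```

```text
t: 27.45
eef_pos: [0.5258, 0.0118, 0.0164]
eef_rot: [3.135, -0.0, 1.514]
wrist_force: [-0.2, -0.9, -4.2]
grip_width: 0.0194
t 27.45 pos [0.5258 0.0118 0.0164] rot [ 3.135 -0.     1.514] j7 1.66 F [-0.2 -0.9 -4.2] w 19.4
shift [-0.4 -2.3  1.9] | 3.0 turn [ 0.006 -0.     0.   ]
```

Lower to contact, then release and lift.

```bash

python3 -m creep '[[[0,0,2.5],[0.006,0,0],10],[[0,0,0],[0,0,0],10],[[0,0,0],[0,0,0],30],[[0,0,0],[0,0,0],40],[[0,0,0],[0,0,0],45],[[0,0,-30],[0,0,0],50],[[0,0,-45],[0,0,0],60],[[0,0,-50],[0,0,0],60],[[0,-10,-40],[0,0,0],60],[[0,0,0],[0,0,0],60]]'
python3 - <<'E'
from h import *
to(.5235,.0116,.0145,1.514)
c=cam('wrist','w13.png');P=cloud(c)
hsv=cv2.cvtColor(c['color'],cv2.COLOR_RGB2HSV).astype(int);S,V=hsv[...,1],hsv[...,2]
m=(P[...,2]>.008)&(P[...,2]<.024)&(S<60)&(V>90)&(abs(P[...,0]-.53)<.14)&(abs(P[...,1]-.01)<.06)
p=P[m];print(m.sum(),'z pct',np.percentile(p[:,2],[2,50,98]).round(4),'slope',np.linalg.lstsq(np.c_[p[:,:2],np.ones(len(p))],p[:,2],rcond=None)[0].round(4),'x',p[:,0].min(),p[:,0].max(),'y',p[:,1].min(),p[:,1].max())
black();red()
# untouched things: compare with the first top picture
t=cam('top','t13.png');d=np.load('top0.npz')
df=np.abs(t['color'].astype(int)-d['col']).max(2)
for n,(u,v) in dict(loupe=(261,104),vial=(312,101),stub=(356,307),cap=(204,303),steelclamp=(174,205),smallwrench=(467,198)).items():
    print(n,(df[v-14:v+15,u-14:u+15]>50).sum())
E
```

```text
t: 28.7
eef_pos: [0.5163, 0.0122, 0.1848]
eef_rot: [3.141, -0.001, 1.514]
wrist_force: [-0.0, -0.1, -0.4]
grip_width: 0.06
t 28.7 pos [0.5163 0.0122 0.1848] rot [ 3.141e+00 -1.000e-03  1.514e+00] j7 1.58 F [-0.  -0.1 -0.4] w 60.0
shift [ -0.4   7.2 170.3] | 170.4 turn [ 0.001 -0.001 -0.   ]
4275 z pct [0.0142 0.0163 0.0178] slope [-0.001  -0.0024  0.0168] x 0.4129980734478989 0.6457691604863605 y -0.02156833898396849 0.036496524367809174
top 26 [ 0.5746 -0.2803  0.0915] BLACK+180 131.59912454550619
top 26 [ 0.5755 -0.2807  0.0915] BLACK+180 132.11293146417702
scene 24 [ 0.5766 -0.2768  0.0889] BLACK+180 136.10852560720707
scene 24 [ 0.579  -0.2791  0.0915] BLACK+180 136.11989975189175
wrist 437 [ 0.50767115 -0.20625618  0.09256517] BEARING 132.60080816682657
  return _methods._mean(a, axis=axis, dtype=dtype,
  ret = ret.dtype.type(ret / rcount)
Traceback (most recent call last):
  File "h.py", line 62, in red
    if n=='wrist': inhand(c,s)
                   ~~~~~~^^^^^
  File "h.py", line 45, in inhand
    a=np.polyfit(p[:,1],p[:,2],1);hh=p[(p[:,1]<.085)]
TypeError: expected non-empty vector for x
```

```bash
python3 - <<'E'
from h import *
t=cam('top','t13.png');d=np.load('top0.npz')
df=np.abs(t['color'].astype(int)-d['col']).max(2)
for n,(u,v) in dict(loupe=(261,104),vial=(312,101),stub=(356,307),cap=(204,303),steelclamp=(174,205),smallwrench=(467,198)).items():
    print(n,(df[v-14:v+15,u-14:u+15]>50).sum())
print(manip.sign_off())
E
```

```text
loupe 0
vial 0
stub 0
cap 841
steelclamp 4
smallwrench 0
the job is handed in; nothing more can be done
None
```

I tightened the brass clamp and handed the job in at about 29 s. The nut is at the red mark to within about 1°, but the wrench work was not clean. I used 12 of the 12 picture views.

**What I did:**
- I pushed the cross-bar round with the open fingers until the red ball stood at the yellow mark (measured bearing 183.7–184.0° against 183.9°).
- I took the wrench from the mat, slid its jaws onto the hex and turned the nut clockwise until it stopped. A further 20 N push did not move the ball.
- I laid the wrench back on the teal mat.

**Last checks:**
- **Nut:** the red ball measured 132.6° with the arm clear; I estimate the stop at 131.6–132.7°. An earlier wrist view gave 132.8–133.2°, and the scene camera disagrees by 2–4°.
- **Wrench:** it lies flat on the mat (measured slope under 0.003) and inside its edges, x 0.413 to 0.646 m.
- **Other things:** the loupe, jar, aluminium cylinder and small wrench look unchanged in the top picture. The other clamp is also unchanged, apart from 4 differing pixels.
- **Lens cap:** I could not confirm it. Every pixel of its patch differed; I think the arm hid it, and I never worked near it.

**What went wrong:** at the stop the wrench over-rotated and jammed on the hex. Backing off dragged the nut back about 10°, so I re-tightened it with the wrench. I then freed the wrench by turning it further clockwise against the stop and sliding it off.

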